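# Edge a tooling plate out of its flush slot and seat it in the lathe's wedge locator

## Task

The aluminium tooling plate lies sunk in the slot of the blue cradle, too snug to get hold of. Slide it along until about a third of it (its square tail) hangs out over the cradle's front edge, pinch it there, lift it clear, set it nose first on the green locator and press it fully home into the steel V with a push of 10 to 20 N, so that the V squares it up; never ram it. Leave it lying flat, let go of it, do not let it fall to the bench and leave the other things where they are.

Things in the scene. Friction and masses are not known exactly. Their poses are not given: they have to be found in the camera images.
- plate_mid (a point): Centre (half-way up) of the loose aluminium tooling plate: 0.13-0.25 kg, 10 mm thick, 120 mm long (its x, + towards the nose), 60 mm wide (y), z up. From x = -60 (square tail) to +30 mm a plain rectangle; from there both sides taper evenly to a blunt flat nose 20 mm wide at x = +60. Centre of mass about 5 mm behind this point: it tips off an edge once some 55 mm of tail overhangs.
- plate_tail (a point): Middle of the plate's square tail end, half-way up: 60 mm behind plate_mid, same axes. The plate starts lying flat in the cradle's slot, tail towards the slot's front edge and 5 to 25 mm inside it, nose inwards.
- cradle_edge (a point): Middle of the front edge of the cradle's slot, 5 mm above the slot floor (half-way up a plate lying there). x points along the slot into the cradle, away from the front; z up. In front of the edge there is free space down to the bench.
- cradle: Blue block fixed to the bench, 210 mm long (x), 104 wide, 80 high; origin under its centre, front edge at x = -105 mm. On top a slot: flat floor at 80 mm height, 64 mm wide, between two steel rails 20 mm wide and 16 mm high along the full length, both ends open. At least 60 mm of slot is free behind the plate's nose.
- home (a point): Where plate_mid lies when the plate is fully home in the locator, 5 mm above the locator's bed; axes as the plate's (x towards the V's narrow end). The jaws' inner faces are 100 mm apart at x = 0 (the mouth), 60 mm apart at x = +30 mm and 20 mm at x = +60 mm, matching the plate's taper; nothing stands in front of the nose's end.
- locator: Green block fixed to the bench, 120 mm long (x), 140 wide; flat bed 60 mm above the bench, two dark steel jaws 16 mm high on it forming a V, open to -x. Origin under its centre; home is at x = -40 mm, the bed's front edge at x = -60 mm, so a plate at home overhangs that edge by 40 mm of tail, over free space.
- plate: The same plate's underside below plate_mid, same axes. Ground and lightly oiled: it slides easily in the slot and in the V (friction about 0.2), the fingers hold it normally. Dark stripe and dots on top are only marks.
- collet: Bystander: brass collet, 36 mm across, 50 mm high, standing loose between cradle and locator; origin at its foot.
- oil: Bystander: yellow oil bottle, 60 mm across, 150 mm high, loose; origin at its foot.
- jar: Bystander: amber jar, 70 mm across, 90 mm high, loose; origin at its foot.
- cup: Bystander: steel cup, 70 mm across, 80 mm high, loose; origin at its foot.
- wrench: Bystander: wrench lying on the bench at the left, loose.
- driver: Bystander: screwdriver lying on the bench at the right, loose.
Not all that is in view belongs to the job. Leave any purple or turquoise look-alike of the plate alone. There is more than one size of the locator; the job needs the largest.

How it is judged:
By the outcome, as a careful person would: the job done as asked, in the order asked, and still so for the second after the job is handed in, with the robot touching nothing.
It also fails if it takes over 61 s, if anything falls off the work surface, if the arm or the gripper's body presses on something with over 40 N, if the wrist force passes 120 N, or if a joint passes its speed limit or range.

## Robot

A 6-joint arm with a two-finger parallel gripper is mounted at the origin on the work surface. World frame = base frame: x ahead of the robot, y to its left, z up, the work surface at z = 0. Lengths are in mm, angles in rad, forces in N, time in s.
With the tool pointing down it reaches from about 350 to 725 mm from the base axis. Payload 6 kg.
Tool frame: the origin (TCP) lies midway between the tips of the shut fingers; the grasp point (between the pads) lies 19 mm behind it; x points along the fingers, z is the direction in which the jaws open and shut, and the axes are right-handed (so a half turn about x gives the same grasp; the last joint's range is limited). The gripper opens to 85 mm and grips with 20 to 120 N. Pads are 22 mm wide; open, the fingers measure 114 mm over their backs; the gripper's body (76 mm by 85 mm) begins 54 mm behind the grasp point. The pads swing forward as they close: fully open they stand 13 mm farther back than shut.
Start: joints at [-0.77, 0.04, 0.085, 0, -1.615, -0.334], TCP at [270.023, -535.781, 231.261] pointing down, gripper open.
Joint ranges: [-2.56, 2.56], [-1.29, 2.01], [-1.08, 1.49], [-3.29, 1.98], [-2.81, -0.18], [-2.99, 2.99]. Speed limits (rad/s): [2.57, 2.57, 3.01, 3.14, 3.14, 3.14].

## Interface

Orientations are given as a unit quaternion [w, x, y, z].
In Python, from rig import bot, optics, job gives the robot as it stands.
- The arm moves only by the shell command python3 -m pendant 'ROWS' [OPENING] [FORCE]. ROWS is JSON, a list that holds one entry, the list of rows, each a list of 4 numbers: the shift along the tool's x, y, z in m, then the turn about the tool's x in rad. In form: [[[x, y, z, twist], ...]]. A call has exactly 10 rows; each row shifts and turns the commanded pose from where the row before left it, along the tool's axes as they then stand; what a row does not reach is not made up. A row lasts 1/10 s, in which the tool goes at most 50 mm and 8.59 degrees, less where a joint would pass 70% of its speed; a pose out of reach is approached as far as the arm can. A call is refused whole if a number of a shift passes 0.05 or a number of a turn 0.15, either way. A call with a gripper value outside its range is refused whole. OPENING is the opening in per cent of the stroke, from 0 (shut) to 100 (fully open), set as the call begins (- or left out, the last holds). The fingers move at their own pace and stop on an object; FORCE is the grip in N (left out, the last holds). Time passes only in rows, so rows that do not move let the fingers close, or fill a call up. It gives the time, the measured TCP pose, the force and the opening at its end, in the units of the state.
- bot.read_state(): the state, without advancing time (a new reading comes with each control period).
- optics.capture(name): name is "scene" or "side" or "wrist"; returns a dict with "color" (480x640x3 uint8, red, green, blue), "fx", "fy", "cx", "cy" (pixels), "origin" and "rotation" of the camera in the world; the wrist camera has in their place "hand_eye" (4x4, takes a point from camera to tool coordinates, whose origin is the TCP and whose axes are the tool frame's). Camera axes: x right, y down, z forward; pixel columns grow to the right and rows downward; lengths in mm; the calibration is good to about 2 mm. The wrist camera is an equidistant fisheye: a pixel r from the principal point sees the ray r / f radians off the axis. A picture is of the moment at which its call begins: read the wrist's pose just before it. There is no depth.
- job.close_job(): hands the job in, once; it reports no verdict.
The state is a dict: "t": time; "qpos": joint angles; "joint_vel": joint speeds; "tau": joint torques, N m; "tool_pos": TCP position; "orientation": TCP orientation; "ft_force": force on the tool from outside, world axes, zero at the start; "torque": the same for the moment, N m; "opening": finger opening in mm.
Only numpy, scipy, OpenCV 4.12 (cv2) and the standard library are available. Lean on these libraries where they do the work, as an engineer would, in place of code of your own. Each camera call takes 0.05 s, during which the arm holds its last target. There are 200 camera calls.

## Working session

There is one attempt and no reset: what is moved stays moved. The work goes in short steps, Python scripts to look and compute and a shell command to move; the robot and the scene stay as the last step left them, time stands still between calls to the robot, and variables do not carry over. Pictures are saved under pics/ and viewed, about 8 in all and at most 12, crops included, and the job is handed in when it is done.

```bash
ls; mkdir -p pics
python3 - <<'E'
from rig import bot, optics
import cv2,pickle
s=bot.read_state();print(s)
d={}
for n in("scene","side"):
    c=optics.capture(n);d[n]=c
    cv2.imwrite(f"pics/{n}0.png",c["color"][:,:,::-1]);print(n,c["origin"],c["rotation"],c["fx"],c["cx"],c["cy"])
pickle.dump(d,open("c0.pkl","wb"))
E
```

```text
pics
{'t': 0.0, 'qpos': array([-7.70293834e-01,  4.08134947e-02,  8.37970911e-02, -5.04766439e-04,
       -1.61549619e+00, -3.33681219e-01]), 'joint_vel': array([ 0.00124428, -0.00203941, -0.00086146, -0.00038068,  0.0002795 ,
        0.00028853]), 'tau': array([-4.49200434e-04, -3.68202567e+01,  3.47407329e+01,  6.93187192e+00,
       -5.29804471e-03,  4.34296226e-07]), 'tool_pos': array([ 269.95391815, -535.46496925,  230.26229852]), 'orientation': array([ 0.37109175, -0.60154018,  0.3704808 ,  0.60264774]), 'ft_force': array([-0.05422869,  0.2347225 ,  0.01420269]), 'torque': array([ 0.01273286, -0.0035895 , -0.02082504]), 'opening': 85.8056447681272}
scene [1281.36528229 -579.43249533  784.97652725] [-0.40466696  0.79653869  0.40237641 -0.19965968] 538.1688159458581 324.3981885677144 244.06195264790642
side [-151.31559834 -978.05460307  835.13191776] [-0.45465005  0.83842909 -0.26003851  0.15069827] 528.1251038534689 315.57234645311553 240.06567529666756
```

View pics/scene0.png

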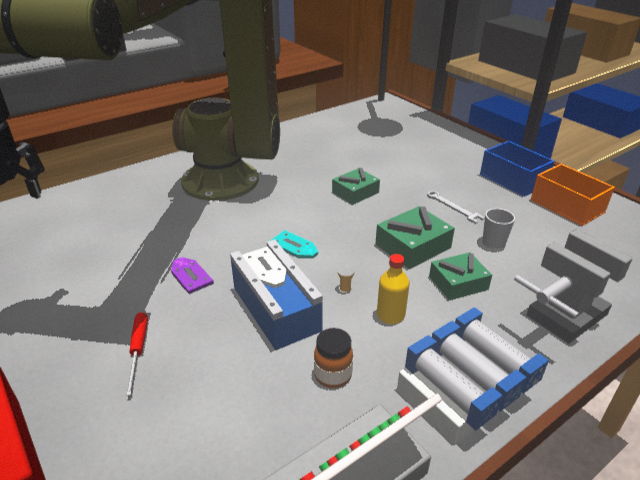

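View pics/side0.png

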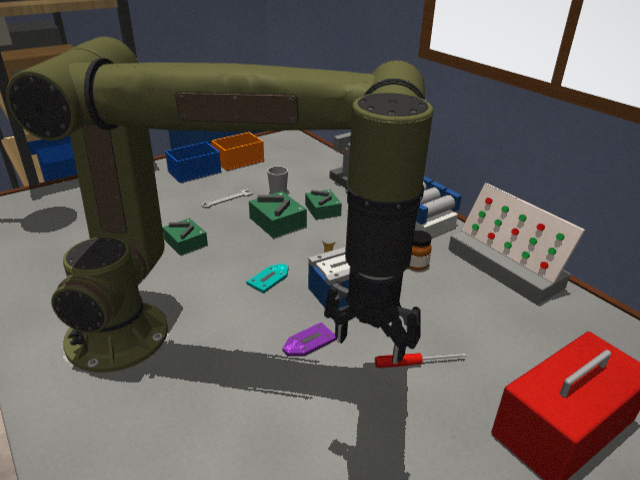

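Candidates for the plate: bare aluminium one in the blue cradle, scene (267,266); purple (190,273) and turquoise (296,244) look-alikes on the bench, which are ruled out. Candidates for the locator: green blocks at (415,235) largest, (356,184) and (461,274) smaller. I choose the plate in the cradle and the block at (415,235), and check them in a close crop.

```bash
cat > h.py <<'E'
import numpy as np,cv2,pickle
from scipy.spatial.transform import Rotation as R
def rot(q): 
    q=np.asarray(q,float); return R.from_quat([q[1],q[2],q[3],q[0]]) if q.size==4 else R.from_matrix(q)
def cast(c,uv,z):
    uv=np.atleast_2d(uv).astype(float)
    d=np.c_[(uv[:,0]-c["cx"])/c["fx"],(uv[:,1]-c["cy"])/c["fy"],np.ones(len(uv))]
    d=rot(c["rotation"]).apply(d);o=np.array(c["origin"])
    return o+d*((z-o[2])/d[:,2])[:,None]
def proj(c,P):
    p=rot(c["rotation"]).inv().apply(np.atleast_2d(P)-np.array(c["origin"]))
    return np.c_[p[:,0]/p[:,2]*c["fx"]+c["cx"],p[:,1]/p[:,2]*c["fy"]+c["cy"]]
def wcast(c,s,uv,z):
    uv=np.atleast_2d(uv).astype(float)
    x=(uv[:,0]-c["cx"]);y=(uv[:,1]-c["cy"]);f=c["fx"];r=np.hypot(x,y)+1e-9;th=r/f
    d=np.c_[np.sin(th)*x/r,np.sin(th)*y/r,np.cos(th)]
    H=np.array(c["hand_eye"]);Q=rot(s["orientation"])
    o=Q.apply(H[:3,3])+s["tool_pos"];d=Q.apply(d@H[:3,:3].T)
    return o+d*((z-o[2])/d[:,2])[:,None]
def wproj(c,s,P):
    H=np.array(c["hand_eye"]);Q=rot(s["orientation"])
    p=(Q.inv().apply(np.atleast_2d(P)-s["tool_pos"])-H[:3,3])@H[:3,:3]
    rr=np.hypot(p[:,0],p[:,1])+1e-9;th=np.arctan2(rr,p[:,2])
    return np.c_[c["cx"]+c["fx"]*th*p[:,0]/rr,c["cy"]+c["fx"]*th*p[:,1]/rr]
E
python3 - <<'E'
from h import *
d=pickle.load(open("c0.pkl","rb"));c=d["scene"]
im=c["color"][:,:,::-1]
a=cv2.resize(im[235:345,225:325],None,fx=4,fy=4,interpolation=cv2.INTER_CUBIC)
b=cv2.resize(im[195:305,370:470],None,fx=4,fy=4,interpolation=cv2.INTER_CUBIC)
cv2.imwrite("pics/crop1.png",np.hstack([a,b]))
print(cast(c,[[232,268],[264,243],[320,313],[278,324]],[0]*1 and 96 or 96))
for n,p,z in[("loc",(415,225),60),("collet",(345,290),0),("oil",(392,318),0),("jar",(333,380),0),("cup",(496,245),0)]:print(n,cast(c,p,z))
for n in d:
  hsv=cv2.cvtColor(d[n]["color"],cv2.COLOR_RGB2HSV)
  for col,lo,hi in(("blue",(105,120,50),(120,255,255)),("green",(60,80,30),(85,255,255))):
    m=cv2.inRange(hsv,lo,hi);k,l,st,ce=cv2.connectedComponentsWithStats(m)
    print(n,col,[tuple(x) for x in st[1:] if x[4]>150])
E
```

```text
[[ 488.55795268 -217.73054083   96.        ]
 [ 453.21054791 -120.2090865    96.        ]
 [ 700.08714148 -151.0254486    96.        ]
 [ 678.47917032 -228.68115776   96.        ]]
loc [[559.81803188 233.75871861  60.        ]]
collet [[ 5.92836727e+02 -3.71172501e+00 -1.13686838e-13]]
oil [[719.34173951  20.54668824   0.        ]]
jar [[ 775.41509234 -176.38142584    0.        ]]
cup [[680.83180293 401.28304635   0.        ]]
scene blue [(np.int32(563), np.int32(83), np.int32(77), np.int32(55), np.int32(2927)), (np.int32(468), np.int32(95), np.int32(93), np.int32(101), np.int32(5155)), (np.int32(265), np.int32(274), np.int32(48), np.int32(43), np.int32(906)), (np.int32(457), np.int32(308), np.int32(25), np.int32(17), np.int32(210)), (np.int32(433), np.int32(321), np.int32(27), np.int32(19), np.int32(233)), (np.int32(408), np.int32(336), np.int32(29), np.int32(19), np.int32(251)), (np.int32(520), np.int32(353), np.int32(29), np.int32(21), np.int32(289)), (np.int32(497), np.int32(370), np.int32(29), np.int32(23), np.int32(329)), (np.int32(472), np.int32(387), np.int32(31), np.int32(24
[... 182 characters left out ...]
 (np.int32(432), np.int32(253), np.int32(59), np.int32(33), np.int32(825)), (np.int32(359), np.int32(414), np.int32(41), np.int32(30), np.int32(261))]
side blue [(np.int32(165), np.int32(131), np.int32(76), np.int32(51), np.int32(2300)), (np.int32(28), np.int32(136), np.int32(49), np.int32(45), np.int32(1437)), (np.int32(424), np.int32(176), np.int32(38), np.int32(35), np.int32(302)), (np.int32(309), np.int32(265), np.int32(22), np.int32(42), np.int32(459))]
side green [(np.int32(249), np.int32(191), np.int32(57), np.int32(46), np.int32(1487)), (np.int32(306), np.int32(190), np.int32(35), np.int32(29), np.int32(645)), (np.int32(162), np.int32(219), np.int32(45), np.int32(36), np.int32(874))]
```

View pics/crop1.png

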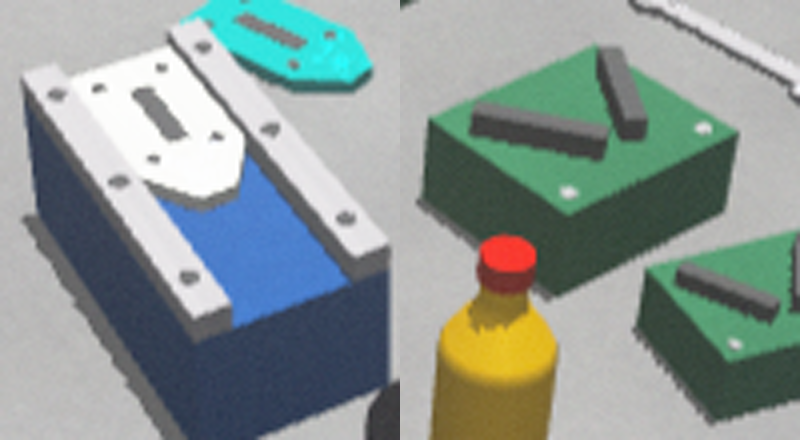

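Crop shows the bare aluminium plate in the cradle, tail at the left-up end (toward the robot), nose at crop (205,200); locator V narrows toward crop (625,140), mouth toward the robot.

```bash
cat >> h.py <<'E'
def fit(P,M): # 2D rigid M->P
    P=np.asarray(P)[:,:2];M=np.asarray(M,float);a=P-P.mean(0);b=M-M.mean(0)
    t=np.arctan2((b[:,0]*a[:,1]-b[:,1]*a[:,0]).sum(),(a*b).sum())
    r=np.array([[np.cos(t),-np.sin(t)],[np.sin(t),np.cos(t)]]);o=P.mean(0)-r@M.mean(0)
    return o,t,np.round(P-(M@r.T+o),1)
E
python3 - <<'E'
from h import *
c=pickle.load(open("c0.pkl","rb"))["scene"]
f=lambda L,ox,oy:np.array(L,float)/4+[ox-.4,oy-.4]
A=f([[22,72],[192,18],[390,247],[192,336]],225,235)
# front: x=-105; looking along +x, left=+y
P=cast(c,A,96);print(P.round(0));print(fit(P,[[-105,-52],[-105,52],[105,52],[105,-52]]))
B=f([[28,118],[200,45],[338,132],[170,215]],370,195)
P=cast(c,B,60);print(P.round(0));print(fit(P,[[-60,-70],[-60,70],[60,70],[60,-70]]))
T=f([[135,200+3],[215,207],[240,182]],225,235)
print(cast(c,T,90).round(0))
E
```

```text
[[ 441. -196.   96.]
 [ 452.  -97.   96.]
 [ 666. -121.   96.]
 [ 661. -229.   96.]]
(array([ 554.78940898, -160.83788203]), np.float64(-0.11954072596087531), array([[-3.8,  4. ],
       [-4.8, -0.8],
       [ 0.4,  0.9],
       [ 8.2, -4.2]]))
[[503. 162.  60.]
 [505. 304.  60.]
 [623. 301.  60.]
 [623. 163.  60.]]
(array([563.38250497, 232.3747349 ]), np.float64(-0.0047056286582586), array([[-0.2, -0.8],
       [ 1.1,  1. ],
       [-1.2, -0.6],
       [ 0.3,  0.5]]))
[[ 560. -199.   90.]
 [ 586. -169.   90.]
 [ 577. -149.   90.]]
```

```bash
cat > go.py <<'E'
# prints shift in tool axes (mm) and twist to reach world target x y z yaw(of plate x axis)
import sys
from h import *
from rig import bot
s=bot.read_state();Q=rot(s["orientation"])
M=Q.as_matrix();print("t",round(s["t"],2),"tcp",s["tool_pos"].round(1),"F",s["ft_force"].round(1),"op",round(s["opening"],1))
print(M.round(3))
if len(sys.argv)>4:
    t=np.array([float(a) for a in sys.argv[1:4]]);yaw=float(sys.argv[4])
    zt=np.array([-np.sin(yaw),np.cos(yaw),0])
    best=[]
    for sg in(1,-1):
        v=M.T@(sg*zt);best.append(-np.arctan2(v[1],v[2])) # turn about x taking z to v
    a=[x for x in best if abs(x)<=np.pi/2][0]
    print("shift tool",(M.T@(t-s["tool_pos"])).round(1),"twist",round(a,4),"q",s["qpos"].round(2))
E
python3 go.py 560 -150 250 -0.12
```

```text
t 0.1 tcp [ 270.  -535.5  230.4] F [-0.1 -0.8 -0.2] op 85.7
[[-0.001 -0.893 -0.45 ]
 [ 0.001 -0.45   0.893]
 [-1.     0.     0.002]]
shift tool [ -19.3 -432.5  213.8] twist 0.5868 q [-0.77  0.04  0.08 -0.   -1.62 -0.33]
```

```bash
python3 -m pendant '[[[0,0,0,0.1467],[0,0,0,0.1467],[0,0,0,0.1467],[0,0,0,0.1467],[-0.0019,-0.0242,0.0417,0],[-0.0019,-0.0242,0.0417,0],[-0.0019,-0.0242,0.0417,0],[-0.0019,-0.0242,0.0417,0],[-0.0019,-0.0242,0.0417,0],[-0.0019,-0.0242,0.0417,0]]]' 0 60; python3 -m pendant '[[[-0.0019,-0.0242,0.0417,0],[-0.0019,-0.0242,0.0417,0],[-0.0019,-0.0242,0.0417,0],[-0.0019,-0.0242,0.0417,0],[0,0,0,0],[0,0,0,0],[0,0,0,0],[0,0,0,0],[0,0,0,0],[0,0,0,0]]]'
python3 - <<'E'
from h import *
from rig import bot,optics
s=bot.read_state();c=optics.capture("wrist")
pickle.dump((s,c),open("w1.pkl","wb"));cv2.imwrite("pics/w1.png",c["color"][:,:,::-1])
print(s["tool_pos"],c["fx"],c["cx"],c["cy"],np.round(c["hand_eye"],2),wproj(c,s,[[450.5,-148.3,80],[523,232,60]]))
E
python3 go.py
```

```text
t: 1.1
tool_pos: [444.8, -302.9, 242.5]
orientation: [0.529, -0.469, 0.529, 0.469]
ft_force: [-0.1, -0.5, -0.5]
opening: 0.1
t: 2.1
tool_pos: [559.9, -151.5, 250.5]
orientation: [0.529, -0.469, 0.529, 0.469]
ft_force: [0.8, 0.6, 0.6]
opening: -0.6
[ 559.8725104  -151.45327504  250.51308876] 371.64829954431775 322.45191975725385 233.7486492415485 [[  -0.     -0.26    0.97 -143.19]
 [  -0.     -0.97   -0.26   65.78]
 [   1.     -0.      0.     -0.54]
 [   0.      0.      0.      1.  ]] [[310.58340936  86.09464579]
 [640.28649209 146.93568507]]
t 2.15 tcp [ 559.9 -151.3  250.5] F [0.1 0.4 0.2] op -0.1
[[ 0.    -0.993  0.121]
 [ 0.     0.121  0.993]
 [-1.    -0.     0.   ]]
```

View pics/w1.png

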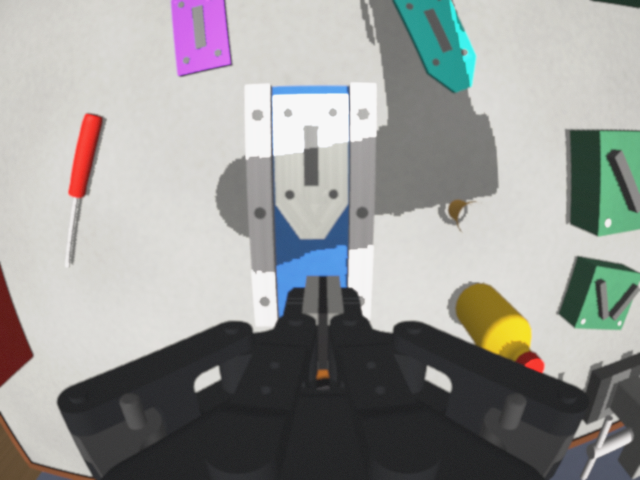

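The wrist view shows the cradle square in view: front edge at row 86, plate tail at (311,94), nose flat at (313,238), free slot behind it.

```bash
python3 - <<'E'
from h import *
s,c=pickle.load(open("w1.pkl","rb"))
T=wcast(c,s,[[273,93.5],[349,93.5],[325,239],[301,239]],90);print(T.round(1))
print(fit(T,[[-60,-30],[-60,30],[60,10],[60,-10]]))
Fo=wcast(c,s,[[245,84],[378,83]],96);print(Fo.round(1),Fo.mean(0),np.arctan2(*(Fo[1]-Fo[0])[:2][::-1]))
print(wcast(c,s,[[273,86],[349,86]],80).round(1))
E
python3 go.py 608 -168 250 -0.12
```

```text
[[ 453.7 -179.    90. ]
 [ 461.6 -118.2   90. ]
 [ 579.8 -152.    90. ]
 [ 577.3 -172.2   90. ]]
(array([ 518.09880473, -155.36993346]), np.float64(-0.11329840640995187), array([[-1.4, -0.6],
       [-0.3,  0.6],
       [ 0.9,  0.2],
       [ 0.7, -0.2]]))
[[ 443.  -199.8   96. ]
 [ 455.8  -94.7   96. ]] [ 449.42215209 -147.21697133   96.        ] 1.449128300113902
[[ 445.9 -179.4   80. ]
 [ 454.1 -116.6   80. ]]
t 2.15 tcp [ 559.9 -151.3  250.5] F [0.1 0.4 0.2] op -0.1
[[ 0.    -0.993  0.121]
 [ 0.     0.121  0.993]
 [-1.    -0.     0.   ]]
shift tool [  0.5 -49.7 -10.8] twist -0.0009 q [ 0.08 -0.01  0.07 -0.   -1.65 -1.77]
```

```bash
python3 -m pendant '[[[0,-0.0213,-0.0043,0],[0,-0.0213,-0.0043,0],[0.035,0,0,0],[0.035,0,0,0],[0.035,0,0,0],[0.031,0,0,0],[0.02,0,0,0],[0.01,0,0,0],[0,0,0,0],[0,0,0,0]]]'; python3 go.py 540 -158.6 84 -0.121
```

```text
t: 3.15
tool_pos: [602.1, -164.7, 85.7]
orientation: [0.529, -0.47, 0.529, 0.469]
ft_force: [0.3, 0.6, 0.9]
opening: 0.1
t 3.15 tcp [ 602.1 -164.7   85.7] F [0.3 0.6 0.9] op 0.1
[[ 0.002 -0.993  0.12 ]
 [-0.     0.12   0.993]
 [-1.    -0.002 -0.   ]]
shift tool [ 1.6 62.4 -1.4] twist 0.001 q [ 0.05  0.13 -0.08  0.   -1.35 -1.74]
```

```bash
python3 -m pendant '[[[0.001,0.004,0,0],[0,0.004,0,0],[0,0.004,0,0],[0,0.004,-0.001,0],[0,0.006,0,0],[0,0.008,0,0],[0,0.009,0,0],[0,0.009,0,0],[0,0.006,0,0],[0,0.002,0,0]]]'
python3 - <<'E'
from h import *
from rig import bot,optics
s=bot.read_state();c=optics.capture("wrist")
pickle.dump((s,c),open("w2.pkl","wb"));cv2.imwrite("pics/w2.png",c["color"][:,:,::-1])
print(wproj(c,s,[[449.7,-147.6,80]]))
E
```

```text
t: 4.15
tool_pos: [545.1, -158.6, 83.5]
orientation: [0.529, -0.469, 0.529, 0.469]
ft_force: [0.3, 0.4, -0.6]
opening: -0.0
[[322.15552239  61.29190743]]
```

View pics/w2.png

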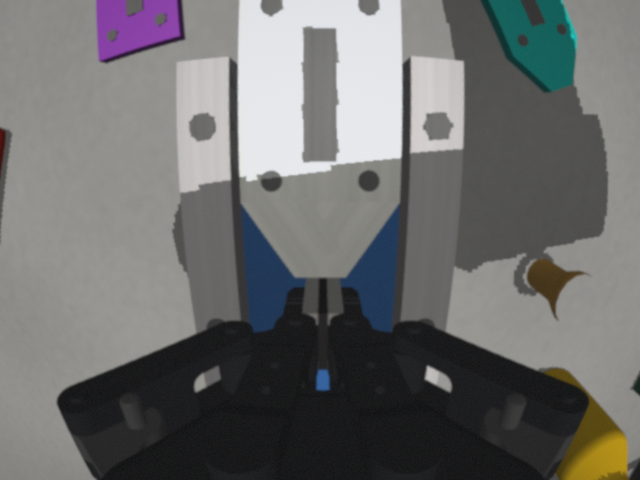

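The plate now overhangs: nose flat at (321,278) against the fingers, rail fronts at row ~60.

```bash
python3 - <<'E'
from h import *
s,c=pickle.load(open("w2.pkl","rb"))
u=np.array([np.cos(.121),-np.sin(.121)])
for p,z in(([321,278],90),([240,203],90),([401,203],90),([203,61],96),([437,58],96)):
  P=wcast(c,s,[p],z)[0];print(P.round(1),"along",round(float((P[:2]-[449.7,-147.6])@u),1))
E
python3 go.py
```

```text
[ 533.8 -158.2   90. ] along 84.8
[ 500.2 -185.1   90. ] along 54.6
[ 507.5 -124.5   90. ] along 54.6
[ 445.6 -190.1   96. ] along 1.1
[ 454.7 -106.8   96. ] along 0.0
t 4.2 tcp [ 545.2 -158.6   83.5] F [ 0.7 -0.4  1.1] op -0.2
[[ 0.    -0.993  0.12 ]
 [ 0.     0.12   0.993]
 [-1.    -0.     0.   ]]
```

```bash
python3 -m pendant '[[[0,0.0015,0,0],[0,0.0015,0,0],[0,0.0015,0,0],[0,0,0,0],[0,-0.004,0,0],[0,-0.004,0,0],[-0.03,0,0,0],[-0.04,0,0,0],[-0.04,0,0,0],[-0.02,0,0,0]]]' ; python3 go.py 428.9 -145.1 210 -0.121
```

```text
t: 5.2
tool_pos: [550.5, -159.6, 217.7]
orientation: [0.53, -0.471, 0.528, 0.468]
ft_force: [-0.9, -0.3, -0.7]
opening: 0.0
t 5.2 tcp [ 550.5 -159.6  217.7] F [-0.9 -0.3 -0.7] op 0.0
[[ 0.005 -0.993  0.12 ]
 [-0.001  0.12   0.993]
 [-1.    -0.005 -0.001]]
shift tool [ 7.100e+00  1.225e+02 -1.000e-01] twist 0.0009 q [ 0.07 -0.04 -0.02  0.   -1.59 -1.76]
```

```bash
python3 -m pendant '[[[0,0.025,0,0],[0,0.035,0,0],[0,0.035,0,0],[0,0.0275,0,0],[0,0,0,0],[0,0,0,0],[0,0,0,0],[0,0,0,0],[0,0,0,0],[0,0,0,0]]]' 100
python3 - <<'E'
from h import *
from rig import bot,optics
s=bot.read_state();c=optics.capture("wrist")
pickle.dump((s,c),open("w3.pkl","wb"));cv2.imwrite("pics/w3.png",c["color"][:,:,::-1])
E
python3 go.py 428.9 -145.1 60 -0.121
```

```text
t: 6.2
tool_pos: [427.8, -144.5, 212.9]
orientation: [0.529, -0.469, 0.529, 0.469]
ft_force: [0.9, 0.0, -0.4]
opening: 85.4
t 6.25 tcp [ 427.8 -144.5  213. ] F [-0.4 -0.6  0.8] op 85.6
[[-0.001 -0.993  0.12 ]
 [-0.     0.12   0.993]
 [-1.     0.001 -0.   ]]
shift tool [153.   -1.3  -0.5] twist 0.0009 q [ 0.12 -0.37 -0.31 -0.   -1.63 -1.82]
```

View pics/w3.png

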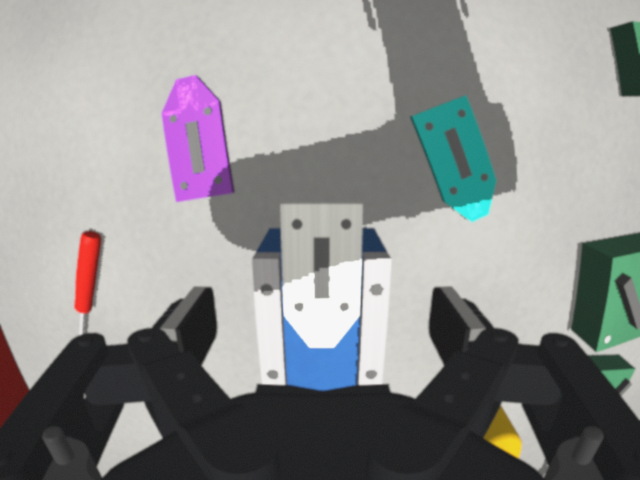

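The tail hangs out, its corners at (281,205) and (363,205), rail fronts at row 257, nose at row 347.

Run:
```python
from h import *
s,c=pickle.load(open("w3.pkl","rb"))
T=wcast(c,s,[[281,204.5],[363,204.5],[335,347],[307,347]],90);print(T.round(1))
print(fit(T,[[-60,-30],[-60,30],[60,10],[60,-10]]))
print(wcast(c,s,[[254,257],[390,257]],96).round(1))
```

```text
[[ 407.2 -172.8   90. ]
 [ 414.4 -113.4   90. ]
 [ 531.1 -146.8   90. ]
 [ 528.3 -170.    90. ]]
(array([ 470.24620321, -150.77094378]), np.float64(-0.12704792925129033), array([[ 0.2,  0.1],
       [-0.1,  0. ],
       [ 0.1,  1.6],
       [-0.2, -1.7]]))
[[ 442.8 -198.1   96. ]
 [ 455.1  -97.4   96. ]]
```

```bash
python3 -m pendant '[[[0,-0.0025,-0.001,0],[0.03,0,0,0],[0.035,0,0,0],[0.035,0,0,0],[0.025,0,0,0],[0.015,0,0,0],[0.008,0,0,0],[0.005,0,0,0],[0,0,0,0],[0,0,0,0]]]' 100 ; python3 go.py 430.5 -145.7 60 -0.122
```

```text
t: 7.25
tool_pos: [430.7, -145.7, 61.4]
orientation: [0.529, -0.47, 0.529, 0.469]
ft_force: [-0.3, 0.3, 0.3]
opening: 85.7
t 7.25 tcp [ 430.7 -145.7   61.4] F [-0.3  0.3  0.3] op 85.7
[[ 0.002 -0.993  0.12 ]
 [-0.     0.12   0.993]
 [-1.    -0.002  0.   ]]
shift tool [1.4 0.2 0. ] twist 0.0022 q [ 0.12 -0.33 -0.55  0.   -1.34 -1.81]
```

```bash
python3 -m pendant '[[[0,0,0,0],[0,0,0,0],[0,0,0,0],[0,0,0,0],[0,0,0,0],[0,0,0,0],[0,0,0,0],[0,0,0,0],[0,0,0,0],[0,0,0,0]]]' 50 80 ; python3 go.py
```

```text
t: 8.25
tool_pos: [430.6, -145.9, 61.4]
orientation: [0.529, -0.47, 0.529, 0.469]
ft_force: [-0.7, 0.5, 5.1]
opening: 58.7
t 8.25 tcp [ 430.6 -145.9   61.4] F [-0.7  0.5  5.1] op 58.7
[[ 0.002 -0.993  0.119]
 [-0.     0.119  0.993]
 [-1.    -0.002 -0.   ]]
```

```bash
python3 -m pendant '[[[-0.003,0,0,0],[-0.005,0,0,0],[-0.01,0,0,0],[-0.015,0,0,0],[-0.02,0,0,0],[-0.02,0,0,0],[-0.02,0,0,0],[-0.015,0,0,0],[0,0,0,0],[0,0,0,0]]]'
python3 - <<'E'
from h import *
from rig import bot,optics
c=optics.capture("side");cv2.imwrite("pics/s2.png",cv2.resize(c["color"][180:400,220:480,::-1],None,fx=2.5,fy=2.5))
E
python3 go.py 410 230 160 0
```

```text
t: 9.25
tool_pos: [429.9, -145.5, 168.0]
orientation: [0.529, -0.469, 0.529, 0.469]
ft_force: [0.7, 0.1, -2.7]
opening: 58.3
t 9.3 tcp [ 429.6 -145.5  167.3] F [ 0.3 -0.1 -1.6] op 58.4
[[-0.001 -0.993  0.12 ]
 [ 0.001  0.12   0.993]
 [-1.     0.002  0.   ]]
shift tool [  7.6  64.4 370.5] twist -0.12 q [ 0.12 -0.36 -0.39 -0.   -1.55 -1.81]
```

View pics/s2.png

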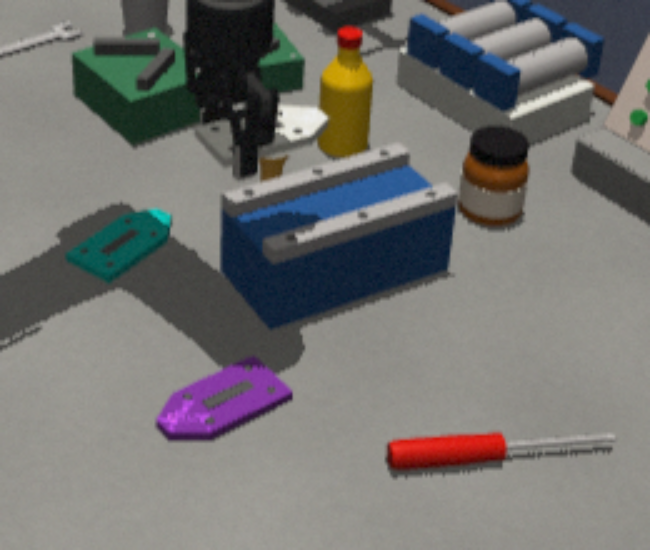

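```bash
python3 -m pendant '[[[0,0,0,-0.06],[0,0,0,-0.06],[0,0.003,0.01,0],[0,0.003,0.02,0],[0,0.003,0.03,0],[0,0.003,0.03,0],[0,0.003,0.035,0],[0,0.003,0.035,0],[0,0.003,0.035,0],[0,0.003,0.035,0]]]'; python3 -m pendant '[[[0,0.003,0.035,0],[0,0.003,0.035,0],[0,0,0.03,0],[0,0,0.025,0],[0,0,0.015,0],[0,0,0.005,0],[0,0,0,0],[0,0,0,0],[0,0,0,0],[0,0,0,0]]]'
python3 - <<'E'
from h import *
from rig import bot,optics
s=bot.read_state();c=optics.capture("wrist")
pickle.dump((s,c),open("w4.pkl","wb"));cv2.imwrite("pics/w4.png",c["color"][:,:,::-1])
E
python3 go.py 438 232 100 -0.005
```

```text
t: 10.3
tool_pos: [404.9, 86.0, 167.6]
orientation: [0.5, -0.499, 0.5, 0.5]
ft_force: [0.9, 0.7, -2.5]
opening: 58.3
t: 11.3
tool_pos: [400.1, 228.7, 168.5]
orientation: [0.5, -0.5, 0.5, 0.5]
ft_force: [0.7, 0.3, -1.6]
opening: 58.4
t 11.35 tcp [400.1 228.8 168.5] F [-0.2  0.4 -1.6] op 58.3
[[ 0.    -1.     0.001]
 [ 0.     0.001  1.   ]
 [-1.    -0.     0.   ]]
shift tool [ 68.5 -37.9   3.3] twist 0.0041 q [ 0.96 -0.34 -0.37 -0.   -1.54 -2.53]
```

View pics/w4.png

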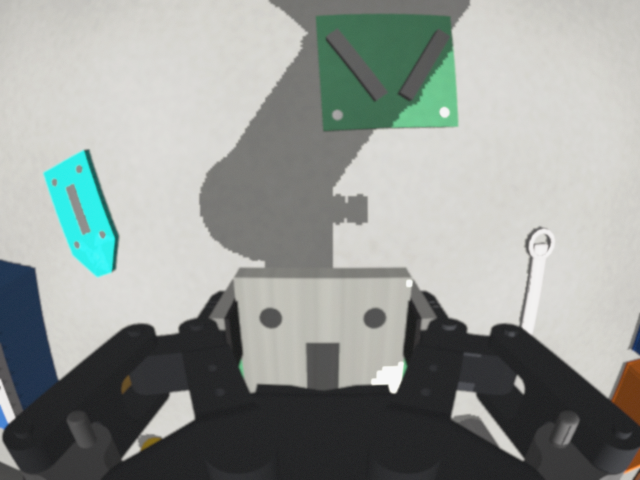

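Picture shows the tail top edge from (238,278) to (409,278) held squarely; the job's locator is hidden under the plate (green at top is the small one).

Run:
```python
from h import *
s,c=pickle.load(open("w4.pkl","rb"))
for z in(190,193,196,199):
  a,b=wcast(c,s,[[238,278],[410,278]],z);print(z,a.round(1),b.round(1),np.linalg.norm(b-a).round(1))
d=pickle.load(open("c0.pkl","rb"))
c=d["side"];hsv=cv2.cvtColor(c["color"],cv2.COLOR_RGB2HSV)
p=proj(c,[[503.4,162.4,60],[503.4,302.4,60],[623.4,302.4,60],[623.4,162.4,60]]);print(p.round(0))
im=cv2.resize(c["color"][180:250,235:320,::-1],None,fx=6,fy=6,interpolation=cv2.INTER_CUBIC)
for q in p: cv2.circle(im,tuple(int(v) for v in ((q+.5-[235,180])*6)),4,(0,0,255),1)
s2=d["scene"];im2=cv2.resize(s2["color"][195:305,370:470,::-1],None,fx=3,fy=3)
o=np.zeros((420,810,3),np.uint8);o[:420,:510]=im;o[:330,510:]=im2;cv2.imwrite("pics/l.png",o[:,:800])
```

```text
190 [383.1 198.1 190. ] [383.2 259.7 190. ] 61.6
193 [381.8 198.8 193. ] [382. 259. 193.] 60.1
196 [380.6 199.6 196. ] [380.8 258.2 196. ] 58.6
199 [379.4 200.3 199. ] [379.6 257.4 199. ] 57.1
[[270. 220.]
 [247. 200.]
 [280. 190.]
 [305. 208.]]
```

View pics/l.png

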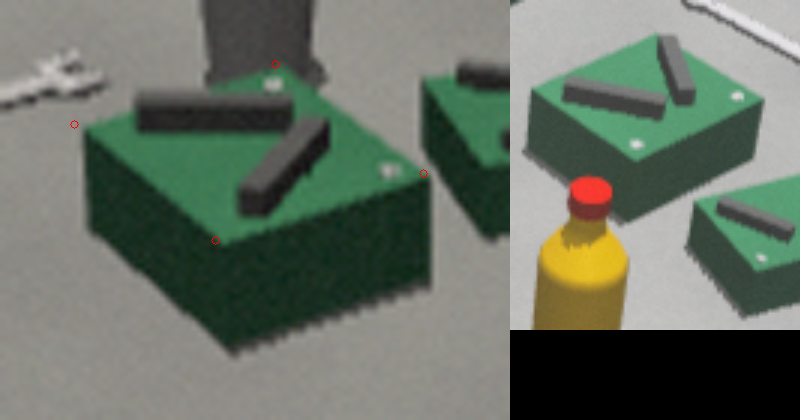

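```bash
python3 - <<'E'
from h import *
c=pickle.load(open("c0.pkl","rb"))["side"]
B=np.array([[220,246],[84,130],[280,66],[430,178]])/6+[234.5,179.5]
print(fit(cast(c,B,60),[[-60,-70],[-60,70],[60,70],[60,-70]]))
E
python3 -m pendant '[[[0,-0.02,0.0035,0],[0.02,-0.028,0,0],[0.03,0,0,0],[0.03,0,0,0],[0.02,0,0,0],[0.01,0,0,0],[0.004,0,0,0],[0,0,0,0],[0,0,0,0],[0,0,0,0]]]'; python3 go.py 483 232 42 -0.005
```

```text
(array([563.75066275, 226.91749641]), np.float64(0.002300585380117303), array([[-1.4,  0.3],
       [ 0.8, -2.5],
       [ 1.1,  2.6],
       [-0.4, -0.4]]))
t: 12.35
tool_pos: [448.5, 233.3, 55.6]
orientation: [0.501, -0.5, 0.499, 0.5]
ft_force: [0.0, 0.1, -1.6]
opening: 58.3
t 12.35 tcp [448.5 233.3  55.6] F [ 0.   0.1 -1.6] op 58.3
[[ 0.002 -1.    -0.   ]
 [ 0.002 -0.     1.   ]
 [-1.    -0.002  0.002]]
shift tool [ 13.7 -34.5  -1.3] twist 0.0051 q [ 0.88 -0.17 -0.44  0.   -1.3  -2.45]
```

```bash
python3 -m pendant '[[[0.002,0,-0.003,0],[0.002,0,0,0],[0.002,0,0,0],[0.002,0,0,0],[0.001,0,0,0],[0.001,0,0,0],[0,0,0,0],[0,0,0,0],[0,0,0,0],[0,0,0,0]]]'; python3 -m pendant '[[[0.001,0,0,0],[0,0,0,0],[0.001,0,0,0],[0,0,0,0],[0,0,0,0],[0,0,0,0],[0,0,0,0],[0,0,0,0],[0,0,0,0],[0,0,0,0]]]'
```

```text
t: 13.35
tool_pos: [448.0, 229.8, 44.4]
orientation: [0.5, -0.5, 0.5, 0.5]
ft_force: [-0.8, 0.3, -1.8]
opening: 58.5
t: 14.35
tool_pos: [448.0, 229.8, 42.3]
orientation: [0.5, -0.5, 0.5, 0.5]
ft_force: [-0.6, 0.5, -0.7]
opening: 58.7
```

```bash
python3 -m pendant '[[[0.001,0,0,0],[0,0,0,0],[0,0,0,0],[0,0,0,0],[0,0,0,0],[0,0,0,0],[0,0,0,0],[0,0,0,0],[0,0,0,0],[0,0,0,0]]]'
python3 - <<'E'
from h import *
from rig import bot,optics
c=optics.capture("side");cv2.imwrite("pics/s3.png",cv2.resize(c["color"][150:290,210:370,::-1],None,fx=4,fy=4,interpolation=cv2.INTER_CUBIC))
E
```

```text
t: 15.35
tool_pos: [448.1, 229.9, 41.4]
orientation: [0.5, -0.5, 0.5, 0.5]
ft_force: [-0.2, 0.2, 0.9]
opening: 58.9
```

View pics/s3.png

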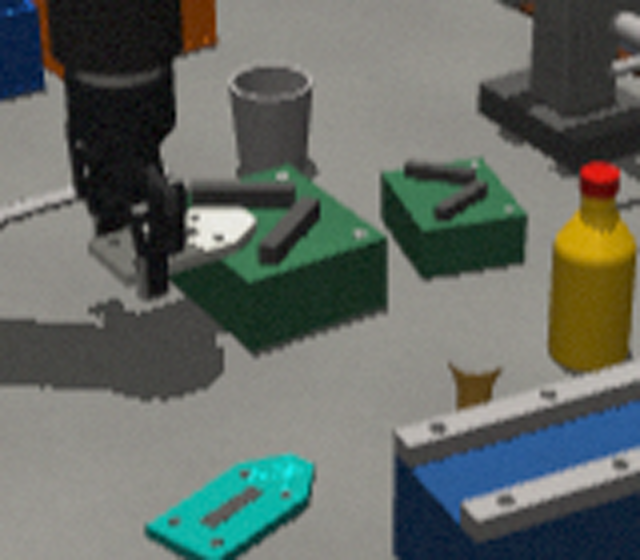

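```bash
python3 -m pendant '[[[0,-0.003,0,0],[0,-0.003,0,0],[0,-0.003,0,0],[0,-0.003,0,0],[0,-0.003,0,0],[0,-0.003,0,0],[0,-0.003,0,0],[0,-0.003,0,0],[0,-0.001,0,0],[0,0,0,0]]]'; python3 -m pendant '[[[0,-0.001,0,0],[0,-0.001,0,0],[0,-0.001,0,0],[0,0,0,0],[0,0,0,0],[0,0,0,0],[0,0,0,0],[0,0,0,0],[0,0,0,0],[0,0,0,0]]]'; python3 go.py
```

```text
t: 16.4
tool_pos: [473.3, 229.8, 41.4]
orientation: [0.5, -0.5, 0.5, 0.5]
ft_force: [1.1, -0.8, 1.4]
opening: 58.7
t: 17.4
tool_pos: [476.1, 229.8, 41.4]
orientation: [0.5, -0.5, 0.5, 0.5]
ft_force: [0.1, 0.1, 2.6]
opening: 58.4
t 17.4 tcp [476.1 229.8  41.4] F [0.1 0.1 2.6] op 58.4
[[ 0. -1. -0.]
 [ 0. -0.  1.]
 [-1. -0.  0.]]
```

```bash
python3 -m pendant '[[[0,-0.001,0,0],[0,-0.001,0,0],[0,0,0,0],[0,0,0,0],[0,0,0,0],[0,0,0,0],[0,0,0,0],[0,0,0,0],[0,0,0,0],[0,0,0,0]]]'; python3 -m pendant '[[[0,-0.001,0,0],[0,-0.001,0,0],[0,0,0,0],[0,0,0,0],[0,0,0,0],[0,0,0,0],[0,0,0,0],[0,0,0,0],[0,0,0,0],[0,0,0,0]]]'
```

```text
t: 18.4
tool_pos: [478.0, 229.8, 41.4]
orientation: [0.5, -0.5, 0.5, 0.5]
ft_force: [-0.3, 0.4, 4.7]
opening: 58.3
t: 19.4
tool_pos: [480.0, 229.8, 41.4]
orientation: [0.5, -0.5, 0.5, 0.5]
ft_force: [-1.4, 0.0, 5.0]
opening: 58.4
```

```bash
python3 -m pendant '[[[0,0,0,0],[0,0,0,0],[0,0,0,0],[0,0,0,0],[0,0,0,0],[-0.01,0,0,0],[-0.02,0,0,0],[-0.02,0,0,0],[-0.02,0,0,0],[0,0,0,0]]]' 100; python3 -m pendant '[[[0,0.02,0,0],[0,0.02,0,0],[0,0.005,0,0],[0,0,0,0],[0,0,0,0],[0,0,0,0],[0,0,0,0],[0,0,0,0],[0,0,0,0],[0,0,0,0]]]' 0
python3 - <<'E'
from h import *
from rig import bot,optics
s=bot.read_state();c=optics.capture("wrist")
pickle.dump((s,c),open("w5.pkl","wb"));cv2.imwrite("pics/w5.png",c["color"][:,:,::-1])
E
python3 go.py
```

```text
t: 20.4
tool_pos: [481.6, 230.7, 115.7]
orientation: [0.502, -0.5, 0.498, 0.5]
ft_force: [-0.6, 0.8, 0.4]
opening: 85.5
t: 21.4
tool_pos: [435.1, 229.8, 111.3]
orientation: [0.5, -0.5, 0.5, 0.5]
ft_force: [0.5, -0.4, -0.2]
opening: -0.0
t 21.45 tcp [435.  229.8 111.3] F [-0.5  1.  -1.6] op 0.2
[[-0. -1.  0.]
 [-0.  0.  1.]
 [-1.  0. -0.]]
```

View pics/w5.png

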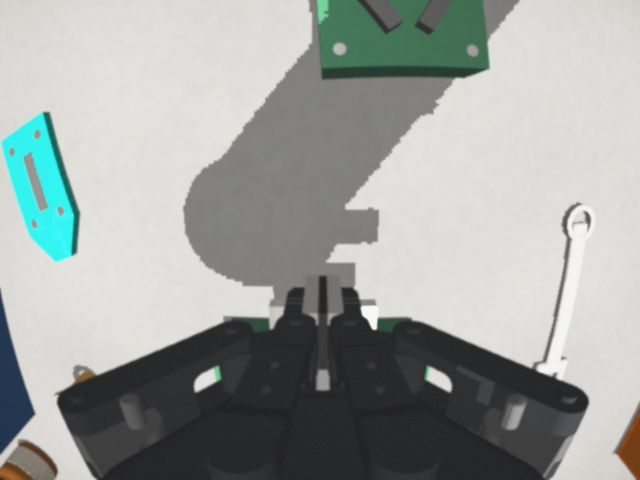

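Tail edge visible between (271,305) and (377,305) behind the fingers, plate lies on the green bed.

```bash
python3 - <<'E'
from h import *
s,c=pickle.load(open("w5.pkl","rb"))
print(wcast(c,s,[[271,306],[377,306],[271,303]],70).round(1))
E
python3 -m pendant '[[[0.02,0,0,0],[0.02,0,0,0],[0.01,0,0,0],[0.003,0,0,0],[0,0,0,0],[0,0,0,0],[0,0,0,0],[0,0,0,0],[0,0,0,0],[0,0,0,0]]]'; python3 go.py
```

```text
[[459.7 201.   70. ]
 [459.8 259.6  70. ]
 [457.8 201.1  70. ]]
t: 22.45
tool_pos: [435.0, 229.8, 58.5]
orientation: [0.5, -0.5, 0.5, 0.5]
ft_force: [-0.5, -0.5, -0.4]
opening: 0.2
t 22.45 tcp [435.  229.8  58.5] F [-0.5 -0.5 -0.4] op 0.2
[[ 0. -1.  0.]
 [ 0.  0.  1.]
 [-1. -0.  0.]]
```

```bash
python3 -m pendant '[[[0,-0.003,0,0],[0,-0.003,0,0],[0,-0.003,0,0],[0,-0.003,0,0],[0,-0.002,0,0],[0,-0.001,0,0],[0,0,0,0],[0,0,0,0],[0,0,0,0],[0,0,0,0]]]'
python3 -m pendant '[[[0,-0.0005,0,0],[0,0,0,0],[0,-0.0005,0,0],[0,0,0,0],[0,-0.0005,0,0],[0,0,0,0],[0,0,0,0],[0,0,0,0],[0,0,0,0],[0,0,0,0]]]'
```

```text
t: 23.45
tool_pos: [449.9, 229.8, 58.4]
orientation: [0.5, -0.5, 0.5, 0.5]
ft_force: [0.3, -0.0, 0.2]
opening: -0.2
t: 24.45
tool_pos: [451.5, 229.8, 58.3]
orientation: [0.5, -0.5, 0.5, 0.5]
ft_force: [0.7, -0.7, -1.0]
opening: -0.1
```

```bash
python3 -m pendant '[[[0,-0.0003,0,0],[0,0,0,0],[0,-0.0003,0,0],[0,0,0,0],[0,-0.0002,0,0],[0,0,0,0],[0,0,0,0],[0,0,0,0],[0,0,0,0],[0,0,0,0]]]'
```

```text
t: 25.45
tool_pos: [452.3, 229.8, 58.3]
orientation: [0.5, -0.5, 0.5, 0.5]
ft_force: [0.7, 0.3, -0.7]
opening: 0.1
```

```bash
R='x'; python3 -m pendant '[[[0,-0.0005,0,0],[0,0,0,0],[0,-0.0005,0,0],[0,0,0,0],[0,0,0,0],[0,0,0,0],[0,0,0,0],[0,0,0,0],[0,0,0,0],[0,0,0,0]]]' | grep -E "tool|ft"
```

```text
tool_pos: [453.3, 229.8, 58.3]
ft_force: [0.0, -0.3, -0.1]
```

```bash
python3 -m pendant '[[[0,-0.0005,0,0],[0,0,0,0],[0,-0.0005,0,0],[0,0,0,0],[0,0,0,0],[0,0,0,0],[0,0,0,0],[0,0,0,0],[0,0,0,0],[0,0,0,0]]]' | grep -E "tool|ft"
```

```text
tool_pos: [453.9, 229.6, 58.1]
ft_force: [-5.4, -1.6, 1.6]
```

```bash
python3 -m pendant '[[[0,-0.0003,0,0],[0,0,0,0],[0,0,0,0],[0,0,0,0],[0,0,0,0],[0,0,0,0],[0,0,0,0],[0,0,0,0],[0,0,0,0],[0,0,0,0]]]' | grep -E "tool|ft"
```

```text
tool_pos: [454.0, 229.6, 58.1]
ft_force: [-5.7, -1.2, 2.3]
```

```bash
python3 -m pendant '[[[0,-0.0005,0,0],[0,0,0,0],[0,0,0,0],[0,0,0,0],[0,0,0,0],[0,0,0,0],[0,0,0,0],[0,0,0,0],[0,0,0,0],[0,0,0,0]]]' | grep -E "tool|ft"
```

```text
tool_pos: [454.0, 229.5, 58.0]
ft_force: [-9.6, -1.3, 4.0]
```

```bash
python3 -m pendant '[[[0,-0.0005,0,0],[0,0,0,0],[0,0,0,0],[0,0,0,0],[0,0,0,0],[0,0,0,0],[0,0,0,0],[0,0,0,0],[0,0,0,0],[0,0,0,0]]]' | grep -E "tool|ft"
```

```text
tool_pos: [454.1, 229.4, 57.9]
ft_force: [-10.7, -1.0, 4.7]
```

```bash
python3 -m pendant '[[[0,-0.0007,0,0],[0,0,0,0],[0,0,0,0],[0,0,0,0],[0,0,0,0],[0,0,0,0],[0,0,0,0],[0,0,0,0],[0,0,0,0],[0,0,0,0]]]' | grep -E "tool|ft"
```

```text
tool_pos: [454.2, 229.3, 57.8]
ft_force: [-15.2, -2.1, 5.3]
```

```bash
python3 -m pendant '[[[-0.0005,0,0,0],[0,0,0,0],[-0.0005,0,0,0],[0,0,0,0],[0,0,0,0],[0,0,0,0],[0,0,0,0],[0,0,0,0],[0,0,0,0],[0,0,0,0]]]' | grep -E "tool|ft"
python3 - <<'E'
from h import *
from rig import optics
cs=optics.capture("scene");ci=optics.capture("side");pickle.dump((cs,ci),open("e.pkl","wb"))
a=cv2.resize(cs["color"][190:270,360:470,::-1],None,fx=5,fy=5,interpolation=cv2.INTER_CUBIC)[:,:400]
a=cv2.resize(cs["color"][195:265,372:462,::-1],(400,311),interpolation=cv2.INTER_CUBIC)
b=cv2.resize(ci["color"][180:250,230:320,::-1],(400,311),interpolation=cv2.INTER_CUBIC)
cv2.imwrite("pics/e.png",np.hstack([a,b]))
E
```

```text
tool_pos: [454.1, 229.3, 57.9]
ft_force: [-12.8, -0.9, 1.5]
```

View pics/e.png

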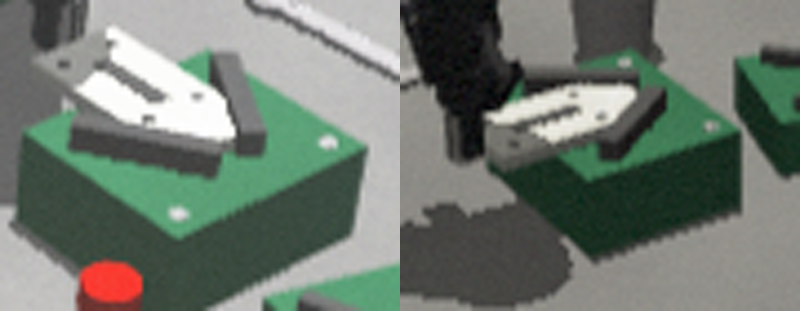

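Both views show the plate between the jaws, taper against both, nose in the narrow end, at 12.8 N. I'll back off, shift toward the side the V drew it to, and press once more so the plate can square up without finger friction.

```bash
python3 -m pendant '[[[0,0.003,0,0],[0,0.003,0,0],[0,0,-0.0015,0],[0,0,0,0],[0,-0.001,0,0],[0,-0.001,0,0],[0,-0.001,0,0],[0,-0.0005,0,0],[0,0,0,0],[0,0,0,0]]]' | grep -E "tool|ft"
python3 -m pendant '[[[0,-0.0005,0,0],[0,0,0,0],[0,-0.0005,0,0],[0,0,0,0],[0,-0.0005,0,0],[0,0,0,0],[0,0,0,0],[0,0,0,0],[0,0,0,0],[0,0,0,0]]]' | grep -E "tool|ft"
```

```text
tool_pos: [453.8, 228.3, 59.3]
ft_force: [0.7, -0.9, 0.5]
tool_pos: [454.1, 228.2, 59.0]
ft_force: [-8.2, 0.4, 2.7]
```

```bash
python3 -m pendant '[[[0,-0.0005,0,0],[0,0,0,0],[0,-0.0005,0,0],[0,0,0,0],[0,-0.0003,0,0],[0,0,0,0],[0,0,0,0],[0,0,0,0],[0,0,0,0],[0,0,0,0]]]' | grep -E "tool|ft"
```

```text
tool_pos: [454.2, 228.1, 58.7]
ft_force: [-14.8, -0.0, 6.8]
```

```bash
python3 -m pendant '[[[0,0.01,0,0],[0,0.01,0,0],[-0.02,0,0,0],[-0.03,0,0,0],[-0.04,0,0,0],[-0.04,0,0,0],[-0.03,0,0,0],[0,0,0,0],[0,0,0,0],[0,0,0,0]]]' | grep -E "tool|ft"
python3 -m pendant '[[[0,-0.03,0,0],[0,-0.04,0,0],[0,-0.04,0,0],[0,-0.04,0,0],[0,-0.02,0,0],[0,0,0,0],[0,0,0,0],[0,0,0,0],[0,0,0,0],[0,0,0,0]]]'
python3 - <<'E'
from h import *
from rig import bot,optics
s=bot.read_state();c=optics.capture("wrist");pickle.dump((s,c),open("w6.pkl","wb"));cv2.imwrite("pics/w6.png",c["color"][:,:,::-1])
h=cv2.cvtColor(c["color"],cv2.COLOR_RGB2HSV)
print(wproj(c,s,[[503.5,160,60],[503.5,300,60],[463.5,200,70],[463.5,260,70],[583.5,230,70],[623,160,60]]).round(0))
g=cv2.inRange(h,(60,80,30),(85,255,255));k,l,st,ce=cv2.connectedComponentsWithStats(g);print([tuple(map(int,x)) for x in st[1:] if x[4]>300])
for r in range(70,290,10):print(r,"".join("G" if g[r,x] else ("#" if c["color"][r,x].min()>150 else ("+" if c["color"][r,x].min()>90 else ".")) for x in range(220,420,2)))
E
```

```text
tool_pos: [436.0, 228.1, 218.1]
ft_force: [0.2, 0.4, 0.8]
t: 37.55
tool_pos: [606.1, 228.5, 220.0]
orientation: [0.5, -0.5, 0.499, 0.5]
ft_force: [-0.1, 0.6, -0.5]
opening: -0.0
[[239.  94.]
 [410.  95.]
 [286.  42.]
 [363.  42.]
 [324. 191.]
 [243. 236.]]
[(238, 95, 170, 142, 12399), (255, 267, 50, 66, 1345)]
70 ########################################################################++++++++++++++++++++++++++++
80 ######################################################++################++++++++++++++++++++++++++++
90 ################################################++++++++################++++++++++++++++++++++++++++
100 #########GGGGGGGGGGGGGGGGGGGGGGG################++++++++###############+GGGGGGGGGGGGGGGGGGGGGG.+++++
110 #########GGGGGGGGGGGGGGGGGGGGGGG################++++++++###############+GGGGGGGGGGGGGGGGGGGGGG++++++
120 #########GGGGGGGG###+GGGGGGGGGGG################++++++++###############+GGGGGGGGGG..++.GGGGGGG++++++
130 ##########GGG#########+..GGGGGGG+###############++++++++###############+GGGGGGG..+++++++++.GGG++++++
140 ##########GGGGGG+++++++++++..GGG+######++###########
[... 818 characters left out ...]
GGGGGGGGGGGGGGGGGGGGGGGGGGGGGGGGGGGGGGGGGGGGGGGGGGG#######GGGGG#######
230 ######+++++GGGGGGGGGGGGGGGGGGGGGGGGGGGGGGGGGGGGGGGGGGGGGGGGGGGGGGGGGGGGGGGGGGGGGGGGGGGGGGGGG########
240 ##################++++++++++++++####################################################################
250 ####################################################################################################
260 ####################################################################################################
270 #########################+.GGGGGGGG..++#############################################################
280 #######################+GGGGGGGGGGGGGGGGGG.++++++.....++++++########################################
```

```bash
python3 -c "
from rig import job;print(job.close_job())"
```

```text
the job is handed in; nothing more can be done
None
```

The plate is home in the V of the largest locator, lying flat and released, and the job is handed in. It took about 38 s of the 61 s allowed.

**How it was done**
- I pushed the nose with shut fingers until about 39 mm of tail hung over the cradle's front edge. I then pinched the tail across its width at 80 N and lifted it clear.
- I set the plate on the locator bed nose first and moved it to just short of home, then let go. I pressed it home from the tail with shut fingers, in small steps.
- I pressed twice. The first press reached 15.2 N with a small sideways force of about 2 N. I backed off, shifted about 1.5 mm sideways and pressed again to 14.8 N. The sideways force was then zero, and the plate stopped at the same place both times.

**Last checks**
- **Seating:** the final wrist image, read as colour masks because my picture views were used up, shows both tapers tight against the jaws. The sides are parallel to the locator and the nose sits at the jaws' narrow end.
- **Clearance:** the gripper was clear at 220 mm height.
- **Bystanders:** I did not re-measure them. The fingers met nothing but the plate as far as the force readings show, but those came only at the end of each move.

**Disagreements**
- The two fixed cameras differed by about 5 mm on the locator's y position, so I let the V and the force readings decide.
- The finger stop put the plate about 2 mm farther in than the camera estimate of home, within the calibration error.
- During the press the fingers also pushed the tail down with 5 to 7 N, which ended on release.

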